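# Find the hidden index notch with a sprung probe

### The arm

A 6-joint arm with a two-finger parallel gripper is mounted at the origin on a cart in front of the work surface, level with it; the furniture and walls round the work are solid. World frame = base frame: x ahead of the robot, y to its left, z up, the work surface at z = 0. Lengths are in m, angles in rad, forces in N, time in s.
With the tool pointing down it reaches from about 0.35 to 0.975 m from the base axis. Payload 4.9 kg.
Tool frame: the origin (TCP) lies midway between the tips of the shut fingers; the grasp point (between the pads) lies 19 mm behind it; z points along the fingers, y is the direction in which the jaws open and shut (so a half turn about z gives the same grasp; the last joint's range is limited). The gripper opens to 85 mm and grips with 20 to 120 N. Pads are 22 mm wide; open, the fingers measure 114 mm over their backs; the gripper's body (76 mm by 85 mm) begins 54 mm behind the grasp point. The pads swing forward as they close: fully open they stand 13 mm farther back than shut.
Start: joints at [1.137, 0.053, 1.613, -0, 1.476, -0.119], TCP at [0.194, 0.594, 0.231] pointing down, gripper open.
Joint ranges: [-3.01, 3.01], [-1.01, 2.22], [0.06, 2.58], [-1.02, 4.17], [0.09, 2.62], [-3.14, 3.14]. Speed limits (rad/s): [2.57, 2.57, 3.14, 3.14, 3.14, 3.14].

### API

Orientations are given as a unit quaternion [w, x, y, z].
In Python, from plant import state, grab_frame, camera_params, job_done, boxes_of gives the robot as it stands.
- The arm moves only by the tool step_arm, never from a script. Its argument "steps" is a list of rows, each a list of 4 numbers: the shift along the tool's x, y, z in mm, then the turn about the tool's z in degrees. A call has 1 to 8 rows; each row shifts and turns the pose as measured when the row begins, along the tool's axes as they then stand; what a row does not reach is not made up. A row lasts 1/10 s, in which the tool goes at most 50 mm and 8.59 degrees, less where a joint would pass 70% of its speed; a pose out of reach is approached as far as the arm can. A call is refused whole if a number of a shift passes 50 or a number of a turn 8.59, either way. A call with a gripper value outside its range is refused whole. "claw" is the opening in per cent of the stroke, from 0 (shut) to 100 (fully open), set as the call begins (left out, the last holds). The fingers move at their own pace and stop on an object; the grip force is fixed at half the most. Time passes only in rows, so rows that do not move let the fingers close. It gives the time, the measured TCP pose, the force and the opening at its end, in the units of the state.
- state(): the state, without advancing time (a new reading comes with each control period).
- grab_frame(name): name is "side" or "top"; returns (picture, depth): 384x512x3 uint8, red, green, blue; 384x512 float32, m along the optical axis (not along the pixel's ray), 0 where there is no reading.
- camera_params(name): a dict with "mtx" (3x3 intrinsics, pixels), "extrinsics" (4x4, takes a point from camera to world coordinates). Camera axes: x right, y down, z forward; pixel columns grow to the right and rows downward; lengths in m; the calibration is good to about 2 mm. A picture is of the moment at which its call begins. camera_params takes no time and is no camera call.
- job_done(): hands the job in, once; it reports no verdict.
Trained networks look in the newest picture that a camera, given by its name, has taken for a name from the list of things; names that differ only in an ending like _2 or _b are one class to them, and where a whole thing is asked for, a point or a joint stands for the part that bears it (a point fixed in the world has none). Each returns a list of dicts, best first, with "p" (0 to 1); they miss things now and then, are a little off and sometimes report something else, mostly with a low value. They report only what shows in the picture. A call takes as long as a camera call. They do not tell look-alikes from the thing itself.
- boxes_of(camera, label): "box" ([left, top, width, height] in pixels, round what is visible of it).
The state is a dict: "time": time; "joint_pos": joint angles; "joint_vel": joint speeds; "joint_efforts": joint torques, N m; "tool_pos": TCP position; "tool_rot": TCP orientation; "contact_force": force on the tool from outside, world axes, zero at the start; "ft_torque": the same for the moment, N m; "gripper_width": opening from 0.0 (shut) to 1.0 (fully open).
Only numpy, scipy, OpenCV 4.12 (cv2) and the standard library are available. Lean on these libraries where they do the work, as an engineer would, in place of code of your own. Each camera call takes 0.05 s, during which the arm holds its last target. There are 200 camera calls.

### The job

Take the spring-loaded T-foot probe out of its stand and let its foot down into the open window at the end of the aluminium rail, then draw it along under light downward pressure, its foot running under the slot's lips, until the foot drops into the hidden cross notch; stop there and leave the probe standing upright in the notch, let go. Work by feel: never press or push the probe against the rail with more than about 20 N, and leave the small things around (beaker, vial, stopper, grey pen) where they are.

Things in the scene. Friction and masses are not known exactly. Their poses are not given: they have to be found in the camera images.
- probe_center (a point): Centre of the probe's steel handle, a block 26 x 18 x 48 mm (probe x, y, z), half-way up; z points up. A round stem 5 mm thick runs 46 mm down from its underside to the foot's underside, 70 mm below this point when the spring is relaxed. About 100 g. It starts upright in the stand, foot 20 mm deep in a 37 x 13 mm pocket: lift it more than 20 mm to free it.
- probe_foot (a point): Centre of the underside of the probe's foot, a bar 34 mm long (probe x), 10 mm wide (y), 8 mm high at the stem's lower end; axes as the handle. The stem is sprung: pressed, it slides up to 10 mm into the handle, needing about 1.5 N to start and 0.5 N more per mm (6.5 N fully in, then rigid).
- stand: Grey block 70 x 40 x 30 mm (x, y, z), fixed, that holds the probe at the start; origin at the centre of its underside, its pocket's floor 10 mm above that.
- rail: Fixed aluminium rail, 270 mm long (its y), 56 mm wide (x; 82 mm over the low screw flanges), 46 mm high; origin at the centre of its underside, z up. Along the middle of its top runs a slot 10 mm wide between lips 14 mm thick; the channel below is 40 mm wide and 254 mm long. The foot lies across the rail (probe x along rail x, either way round).
- rail_ledge (a point): Point on the rail's middle line at the height of the two inner ledges on which the foot rides, 22 mm above the rail's underside, at rail y = 20 mm. The lips' undersides are 10 mm higher: the 8 mm high foot must be down on the ledges before it goes under them. Sliding drag is up to about 1.2 times the downward force. Axes as the rail.
- rail_window (a point): Centre of the loading window, at the level of the rail's top, 24 mm above the ledges: an opening 40 mm (x) by 34 mm (y) at the rail's -y end. From its +y edge the slot narrows over 18 mm from 18 to 10 mm width. Axes as the rail; the slot runs to +y. Both ledges have one square cross notch, 14 mm wide (y), 9 mm deep, 95 to 165 mm from here, elsewhere every time, invisible.
- rail_slot_end (a point): Far (+y) end of the slot, on the middle line at the rail's top; 237 mm from the window's centre.
- beaker: Glass beaker, 55 mm wide, 70 mm tall, standing behind the rail; origin at its underside. Leave it.
- vial: Small vial with cap, 12 mm wide, 31 mm tall, near the stand; origin at its underside. Leave it.
- stopper: Black rubber stopper, 31 mm wide, 20 mm tall, in front of the rail; origin at its underside. Leave it.
- marker: Slim grey pen, 142 mm long, 11 mm high, lying behind the rail; origin at its underside. Leave it.
Things that resemble listed ones, but are neither listed nor needed, are in the scene too. Of the things that look like the part that bears probe_center, the larger one is meant.

How it is judged:
On the way:
1. the probe's foot has been let into the rail and slid under the lips, riding on the ledges (x of probe_foot in the frame of rail between -0.008 and 0.008 m and y of probe_foot in the frame of rail between -0.088 and 0.06 m and z of probe_foot in the frame of rail between 0.018 and 0.027 m), for 0.1 s.
At the end, for the whole second after the job is handed in: The foot stands on the floor of the hidden notch (underside within 3.5 mm of the floor level, 13 mm above the rail's underside, under the slot within 6 mm of its middle line), the probe upright within 0.15 rad, released and at rest (x of probe_foot in the frame of rail between -0.006 and 0.006 m and y of probe_foot in the frame of rail between -0.025 and 0.065 m and z of probe_foot in the frame of rail between 0.009 and 0.0165 m and angle between probe_center's own z axis and vertical below 0.15 rad and contact force between the fingers and probe below 0.05 N and linear speed of probe below 0.02 m/s); the robot touches nothing.
It fails at once if the probe is pressed or pushed against the rail with more than 20 N (contact force between probe and rail above 20 N).
It fails at once if a bystander (beaker, vial, stopper or grey pen) is moved more than 30 mm (distance of any of beaker, vial, stopper, marker from where it was at the start of the episode above 0.03 m).
It also fails if it takes over 42 s, if anything falls off the work surface, if the arm or the gripper's body presses on something with over 40 N, if the wrist force passes 120 N, or if a joint passes its speed limit or range.

## Working session

There is one attempt and no reset: what is moved stays moved. The work goes in short steps, Python scripts to look and compute and a tool call to move; the robot and the scene stay as the last step left them, time stands still between calls to the robot, and variables do not carry over. Pictures are saved under pics/ and viewed, about 8 in all and at most 12, crops included, and the job is handed in when it is done.

Besides the shell and the picture viewer there is one more tool, called after ">>>" as name([rows], argument=value, ...), one row to a line, values as JSON. step_arm: Moves the arm, as the interface text tells. Its arguments: {"type":"object","properties":{"steps":{"type":"array"},"claw":{"type":"number"}},"required":["steps"]}

```bash
mkdir -p pics
cat > h.py <<'E'
import numpy as np, cv2
from plant import *
def save(n,im): cv2.imwrite(f'pics/{n}.png',im[:,:,::-1])
def cloud(name,d):
    c=camera_params(name);K=np.array(c['mtx']);T=np.array(c['extrinsics'])
    v,u=np.mgrid[:d.shape[0],:d.shape[1]]
    P=np.stack([(u-K[0,2])/K[0,0]*d,(v-K[1,2])/K[1,1]*d,d],-1)
    return P@T[:3,:3].T+T[:3,3]
E
python3 - <<'E'
from h import *
ims=[]
for n in('top','side'):
    im,d=grab_frame(n);save(n+'0',im);np.savez('pics/'+n+'0',im=im,d=d,P=cloud(n,d))
    print(n,np.round(camera_params(n)['extrinsics'],3).tolist(),camera_params(n)['mtx'])
    for l in('probe_center','stand','rail','beaker','vial','stopper','marker'):
        print(l,[(np.round(b['box']).tolist(),round(b['p'],2)) for b in boxes_of(n,l)[:3]])
print(state())
E
```

```text
top [[0.006, -0.996, 0.09, 0.423], [-1.0, -0.006, -0.004, -0.177], [0.005, -0.089, -0.996, 1.382], [0.0, 0.0, 0.0, 1.0]] [[464.42714585   0.         255.66412136]
 [  0.         464.42714585 195.69320421]
 [  0.           0.           1.        ]]
probe_center [([316.0, 219.0, 15.0, 15.0], 0.58), ([334.0, 256.0, 7.0, 3.0], 0.44)]
stand [([313.0, 214.0, 16.0, 25.0], 0.48)]
rail [([165.0, 175.0, 98.0, 31.0], 0.77)]
beaker [([168.0, 121.0, 19.0, 26.0], 0.61)]
vial [([166.0, 178.0, 94.0, 26.0], 0.67)]
stopper [([218.0, 214.0, 8.0, 11.0], 0.49)]
marker [([170.0, 177.0, 88.0, 28.0], 0.25)]
side [[1.0, -0.0, -0.006, 0.536], [0.005, -0.598, 0.801, -0.916], [-0.004, -0.801, -0.598, 0.646], [0.0, 0.0, 0.0, 1.0]] [[394.13445817   0.         261.07608272]
 [  0.         394.13445817 187.67237767]
 [  0.           0.           1.        ]]
probe_center [([215.0, 244.0, 18.0, 29.0], 0.56), ([175.0, 268.0, 14.0, 34.0], 0.53)]
stand [([200.0, 264.0, -1.0, 10.0], 0.49)]
rail [([255.0, 147.0, 38.0, 76.0], 0.94)]
beaker [([319.0, 146.0, 19.0, 23.0], 0.74)]
vial []
stopper []
marker [([294.0, 179.0, 14.0, 26.0], 0.57)]
{'time': 0.8, 'joint_pos': array([ 1.13700043e+00,  5.26512662e-02,  1.61285287e+00,  1.83569073e-05,
        1.47601098e+00, -1.19014018e-01]), 'joint_vel': array([ 0.00087538, -0.0009681 , -0.00135454,  0.00044738, -0.00060894,
        0.0013055 ]), 'joint_efforts': array([-1.01928854e-03, -3.93636882e+01, -3.70444679e+01, -3.44864975e-04,
        2.10763978e-04, -4.94670971e-06]), 'tool_pos': array([0.19350843, 0.59428836, 0.23136201]), 'tool_rot': array([1.78974195e-06, 1.56742786e-01, 9.87639457e-01, 3.97916528e-05]), 'contact_force': array([-0.29233193,  0.42711292, -0.30260657]), 'ft_torque': array([0.00989818, 0.02413026, 0.05321152]), 'gripper_width': 1.0005539353693649}
```

Run:
```python
import cv2,numpy as np
t=cv2.imread('pics/top0.png');s=cv2.imread('pics/side0.png')
a=cv2.resize(t[100:280,140:380],None,fx=3.3,fy=3.3,interpolation=cv2.INTER_CUBIC)
b=cv2.resize(s[130:320,150:390],None,fx=3.1,fy=3.1,interpolation=cv2.INTER_CUBIC)
cv2.imwrite('pics/t1.png',a);cv2.imwrite('pics/s1.png',b)
```

```text
(no output)
```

View pics/t1.png

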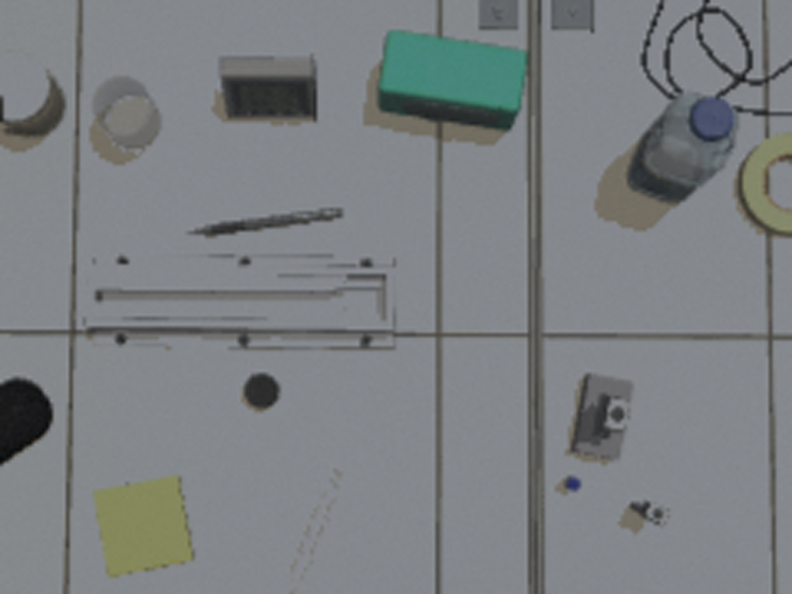

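View pics/s1.png

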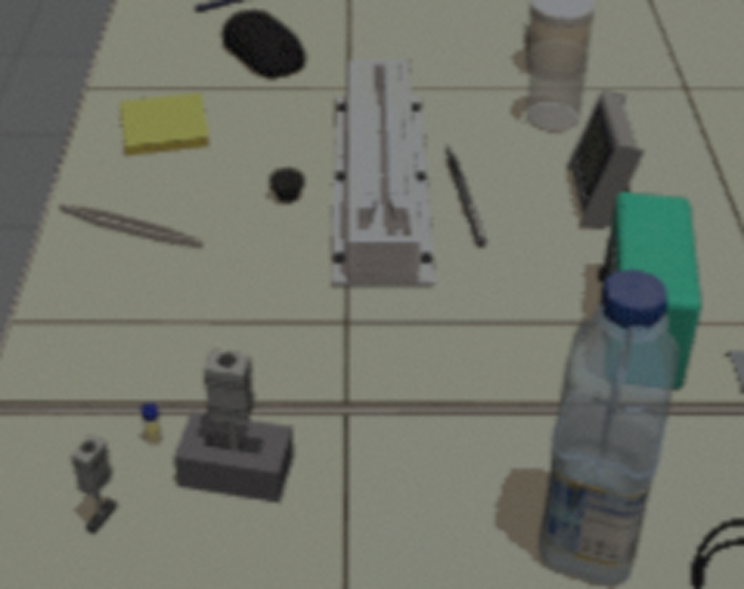

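```bash
cat >> h.py <<'E'
def rect(P,lo,hi,zlo,zhi):
    m=(P[...,0]>lo[0])&(P[...,0]<hi[0])&(P[...,1]>lo[1])&(P[...,1]<hi[1])&(P[...,2]>zlo)&(P[...,2]<zhi)
    q=P[m]
    if len(q)<5: return len(q)
    r=cv2.minAreaRect(q[:,:2].astype(np.float32)*1000)
    return len(q),np.round(r[0],1),np.round(r[1],1),round(r[2],1),'med',np.round(np.median(q,0)*1000,1)
E
python3 - <<'E'
from h import *
for n in('top','side'):
    P=np.load(f'pics/{n}0.npz')['P']
    b={'top':(323,226),'side':(223,258)}[n]
    print(n,'pt',P[b[1],b[0]])
    c=P[b[1],b[0],:2]
    print('table z',np.median(P[...,2]))
    print('handle top',rect(P,c-.05,c+.05,.095,.115))
    print('stand top',rect(P,c-.06,c+.06,.022,.037))
    b={'top':(214,190),'side':(274,190)}[n]
    print(P[b[1],b[0]])
    c=np.array([.44,-.06]) if n=='x' else P[b[1],b[0],:2]
    m=rect(P,c-[.05,.2],c+[.05,.2],.040,.052);print('rail top',m)
    print('rail flanges+',rect(P,c-[.055,.2],c+[.055,.2],.005,.04))
    # slot/window points: below top
E
```

```text
top pt [ 0.4556313  -0.36772535  0.10677626]
table z 0.0022307821002077732
handle top (65, array([ 458.5, -377.4]), array([18. , 25.8]), 77.5, 'med', array([ 458.4, -376.9,  104.9]))
stand top (253, array([ 443. , -374.3]), array([ 41.4, 101.7]), 78.3, 'med', array([ 454.5, -370.4,   31.4]))
[ 0.56218669 -0.05980718  0.01699443]
rail top (1344, array([560.8, -57.8]), array([ 56.3, 269.3]), 0.4, 'med', array([564.2, -45.3,  47.3]))
rail flanges+ (1281, array([561.9, -59.2]), array([398.5, 108.8]), 89.8, 'med', array([560.4, -74.2,  10.1]))
side pt [ 0.45765828 -0.38535852  0.07972827]
table z 0.00036733418448126054
handle top (134, array([ 459., -378.]), array([19., 26.]), 79.5, 'med', array([ 458.8, -381.7,  103.5]))
stand top (560, array([ 444.4, -374.4]), array([42.2, 99.9]), 79.9, 'med', array([ 459.3, -381.4,   29.7]))
[ 0.56404224 -0.07976612  0.01391615]
rail top (980, array([562.1, -57.9]), array([ 54.6, 272.7]), 0.1, 'med', array([563.7, -69.3,  45.9]))
rail flanges+ (971, array([561. , -59.8]), array([271.2,  81.9]), 89.8, 'med', array([ 561. , -128.7,   11.7]))
```

Candidates: the probe in the stand at side (223,258)/top (323,225), versus the smaller loose look-alike at side (180,285)/top (338,255). I choose the one in the stand: it is larger, sits upright in the pocket, and its top measures 26 x 18 mm at z≈104 mm. The side crop already shows this clearly.

>>> step_arm([
  [-30,-20,0,-6.5],
  [-30,-40,0,0],
  [-30,-40,0,0],
  [-30,-40,0,0],
  [-30,-40,0,0],
  [-30,-40,0,0],
  [-30,-40,0,0],
  [-30,-40,0,0],
], claw=100)

```text
time: 1.6
tool_pos: [0.3677, 0.251, 0.2317]
tool_rot: [0.002, 0.092, 0.996, 0.002]
contact_force: [1.1, 0.3, 0.3]
gripper_width: 1.001
```

>>> step_arm([
  [-30,-42,0,0],
  [-30,-42,0,0],
  [-30,-42,0,0],
  [-20,-45,0,0],
  [-20,-45,0,0],
  [-15,-45,0,0],
  [-15,-45,0,0],
  [-15,-45,0,0],
])

```text
time: 2.4
tool_pos: [0.4736, -0.1303, 0.2342]
tool_rot: [0.007, 0.092, 0.996, 0.003]
contact_force: [1.0, 0.1, 0.7]
gripper_width: 0.996
```

```bash
cat > go.py <<'E'
import sys
from h import *
from scipy.spatial.transform import Rotation as R
s=state();q=s['tool_rot'];M=R.from_quat([q[1],q[2],q[3],q[0]]).as_matrix()
t=np.array([float(a) for a in sys.argv[1:4]])
p=s['tool_pos']*1000
print('t',s['time'],'pos',p.round(1),'yaw of y',np.degrees(np.arctan2(M[1,1],M[0,1])).round(2),'z',M[:,2].round(4),'F',s['contact_force'].round(1),'w',round(s['gripper_width'],3))
print('tool shift mm',(M.T@(t-p)).round(1))
E
python3 go.py 459 -378 65
```

```text
t 2.4 pos [ 473.6 -130.3  234.2] yaw of y 79.43 z [ 0.0149  0.0039 -0.9999] F [1.  0.1 0.7] w 0.996
tool shift mm [ -28.8 -247.3  168. ]
```

>>> step_arm([
  [-5,-45,0,0],
  [-5,-45,0,0],
  [-5,-45,0,0],
  [-5,-45,0,0],
  [-5,-40,0,0.9],
  [-2,-20,0,0],
  [0,0,0,0],
])

```text
time: 3.1
tool_pos: [0.4526, -0.387, 0.234]
tool_rot: [0.009, 0.104, 0.995, 0.002]
contact_force: [-0.2, -0.0, -0.6]
gripper_width: 1.002
```

```bash
python3 go.py 459 -378 66
```

```text
t 3.1 pos [ 452.6 -387.   234. ] yaw of y 78.05 z [ 0.0177  0.002  -0.9998] F [-0.2 -0.  -0.6] w 1.002
tool shift mm [ -1.5   9.2 168.1]
```

>>> step_arm([
  [-1.5,9,40,0.3],
  [0,0,40,0],
  [0,0,30,0],
  [0,0,0,0],
])

```text
time: 3.5
tool_pos: [0.4605, -0.3751, 0.124]
tool_rot: [0.011, 0.105, 0.994, 0.002]
contact_force: [-0.6, 0.9, -0.4]
gripper_width: 1.003
```

```bash
python3 go.py 459 -378 66
```

```text
t 3.5 pos [ 460.5 -375.1  124. ] yaw of y 77.9 z [ 0.0221  0.001  -0.9998] F [-0.6  0.9 -0.4] w 1.003
tool shift mm [ 2.  -3.5 57.9]
```

>>> step_arm([
  [2,-3,30,0.3],
  [0,0,20,0],
  [0,0,6,0],
  [0,0,0,0],
])

```text
time: 3.9
tool_pos: [0.4631, -0.3755, 0.0731]
tool_rot: [0.014, 0.105, 0.994, 0.0]
contact_force: [0.6, 0.7, 0.0]
gripper_width: 0.997
```

```bash
python3 go.py 459 -378 66;python3 - <<'E'
from h import *
a,d=grab_frame('side');
c=cv2.resize(a[190:330,140:300],None,fx=4,fy=4,interpolation=cv2.INTER_CUBIC);save('g1',c)
E
```

```text
t 3.9 pos [ 463.1 -375.5   73.1] yaw of y 77.9 z [ 0.0275 -0.0026 -0.9996] F [0.6 0.7 0. ] w 0.997
tool shift mm [ 3.7 -3.3  7. ]
```

View pics/g1.png

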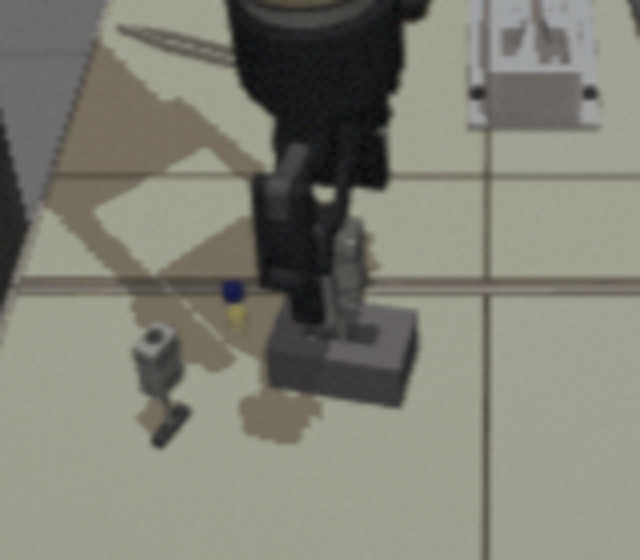

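>>> step_arm([
  [2,-3,5,-0.6],
  [0,0,0,0],
])

```text
time: 4.15
tool_pos: [0.4626, -0.3798, 0.0723]
tool_rot: [0.016, 0.099, 0.995, -0.002]
contact_force: [0.5, -0.5, 0.2]
gripper_width: 0.997
```

```bash
python3 go.py 459 -378 66
```

```text
t 4.15 pos [ 462.6 -379.8   72.3] yaw of y 78.6 z [ 0.0323 -0.0076 -0.9995] F [ 0.5 -0.5  0.2] w 0.997
tool shift mm [4.1 1.1 6.2]
```

>>> step_arm([
  [1,0,3,0],
  [1,0,2,0],
  [0,0,1,0],
  [0,0,0,0],
], claw=0)

```text
time: 4.55
tool_pos: [0.4615, -0.3808, 0.0682]
tool_rot: [0.018, 0.1, 0.995, -0.003]
contact_force: [0.5, -0.5, -0.0]
gripper_width: 0.328
```

```bash
python3 go.py 459 -378 66
```

```text
t 4.55 pos [ 461.5 -380.8   68.2] yaw of y 78.57 z [ 0.0349 -0.0103 -0.9993] F [ 0.5 -0.5 -0. ] w 0.328
tool shift mm [3.1 2.2 2.1]
```

>>> step_arm([
  [1,2,0,0],
  [0,0,0,0],
  [0,0,0,0],
])

```text
time: 4.85
tool_pos: [0.4609, -0.3784, 0.0682]
tool_rot: [0.018, 0.1, 0.995, -0.003]
contact_force: [-0.6, -0.7, -1.4]
gripper_width: 0.204
```

```bash
python3 go.py 459 -378 66
```

```text
t 4.85 pos [ 460.9 -378.4   68.2] yaw of y 78.56 z [ 0.0351 -0.0101 -0.9993] F [-0.6 -0.7 -1.4] w 0.204
tool shift mm [2.1 0.  2.1]
```

>>> step_arm([
  [-0.4,0,-10,0],
  [-0.5,0,-15,0],
  [-0.6,0,-18,0],
  [-0.6,0,-20,0],
  [0,0,-5,0],
])

```text
time: 5.35
tool_pos: [0.4603, -0.3775, 0.1407]
tool_rot: [0.017, 0.099, 0.995, -0.003]
contact_force: [0.6, -0.8, 0.4]
gripper_width: 0.201
```

```bash
python3 go.py 561.4 -168 133
```

```text
t 5.35 pos [ 460.3 -377.5  140.7] yaw of y 78.58 z [ 0.0342 -0.0089 -0.9994] F [ 0.6 -0.8  0.4] w 0.201
tool shift mm [-57.3 225.4   9.3]
```

>>> step_arm([
  [0,0,0,-5.8],
  [0,0,0,-5.8],
  [-20,38,0,0],
  [-20,38,0,0],
  [-20,38,0,0],
  [-20,38,0,0],
  [-15,30,0,0],
  [0,0,0,0],
])

```text
time: 6.15
tool_pos: [0.5557, -0.1909, 0.147]
tool_rot: [0.018, -0.003, 1.0, -0.007]
contact_force: [-0.1, -0.4, -0.3]
gripper_width: 0.2
```

```bash
python3 go.py 561.4 -168 133
python3 - <<'E'
from h import *
P=[]
for n in('top','side'):
    a,d=grab_frame(n);Q=cloud(n,d)
    np.savez('pics/%s1'%n,im=a,d=d,P=Q)
    if n=='side': save('w1',cv2.resize(a[90:240,190:340],None,fx=4,fy=4,interpolation=cv2.INTER_CUBIC))
E
```

```text
t 6.15 pos [ 555.7 -190.9  147. ] yaw of y 90.38 z [ 0.0363 -0.0139 -0.9992] F [-0.1 -0.4 -0.3] w 0.2
tool shift mm [-5.4 23.  13.9]
```

View pics/w1.png

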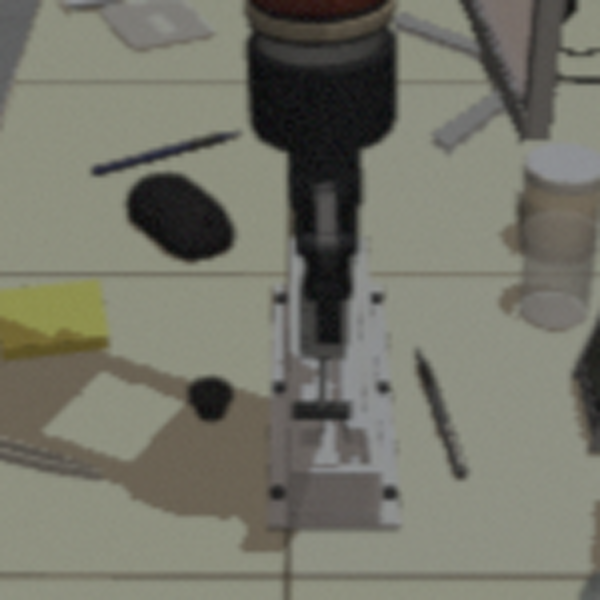

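Run:
```python
from h import *
P=np.load('pics/side1.npz')['P']
print(P[190:195,262:280:2].reshape(-1,3)[:, :].round(3)[9:27].tolist())
lo=np.array([.52,-.215]);hi=np.array([.60,-.17])
print('foot',rect(P,lo,hi,.080,.098)); print('stem',rect(P,lo,hi,.100,.125)); print('handle',rect(P,lo,hi,.135,.185))
for n in('side','top'):
  print(n,'rail',rect(np.load(f'pics/{n}1.npz')['P'],np.array([.5,-.21]),np.array([.62,.1]),.041,.052))
```

```text
[[0.532, -0.073, 0.005], [0.537, -0.193, 0.096], [0.542, -0.193, 0.096], [0.547, -0.192, 0.096], [0.551, -0.193, 0.097], [0.556, -0.192, 0.096], [0.56, -0.194, 0.098], [0.565, -0.193, 0.096], [0.573, -0.127, 0.047], [0.532, -0.077, 0.005], [0.537, -0.198, 0.097], [0.542, -0.197, 0.097], [0.546, -0.196, 0.096], [0.551, -0.195, 0.095], [0.556, -0.195, 0.095], [0.56, -0.195, 0.095], [0.565, -0.197, 0.097], [0.572, -0.132, 0.047]]
foot (66, array([ 552.3, -193.1]), array([12.1, 30.5]), 84.9, 'med', array([ 552.3, -195.2,   95.4]))
stem (18, array([ 552.1, -194.4]), array([5.8, 2.5]), 88.0, 'med', array([ 552.1, -194.2,  111.8]))
handle (186, array([ 548.9, -202.6]), array([21.3, 34.8]), 58.9, 'med', array([ 550.5, -206.6,  161.2]))
side rail (604, array([562.2, -57.4]), array([ 54.7, 274.3]), 0.1, 'med', array([ 574.1, -100.4,   45.9]))
top rail (972, array([560.7, -51.8]), array([ 56. , 258.1]), 0.3, 'med', array([553.3, -10.9,  47.2]))
```

```bash
python3 go.py 565.4 -166.4 125
```

```text
t 6.25 pos [ 554.7 -193.6  147. ] yaw of y 90.22 z [ 0.0357 -0.0155 -0.9992] F [-0.5 -1.3 -1.1] w 0.203
tool shift mm [-10.   27.5  21.9]
```

>>> step_arm([
  [-5,14,5,0],
  [-5,12,8,0],
  [0,0,8,0],
  [0,0,0,0],
  [0,0,0,0],
])

```text
time: 6.75
tool_pos: [0.5642, -0.169, 0.1231]
tool_rot: [0.017, 0.0, 1.0, -0.008]
contact_force: [0.4, 1.1, -1.4]
gripper_width: 0.207
```

```bash
python3 go.py 564.9 -168 120
python3 - <<'E'
from h import *
a,d=grab_frame('side');P=cloud('side',d)
print(state()['tool_pos'])
lo=np.array([.52,-.215]);hi=np.array([.60,-.14])
print('foot',rect(P,lo,hi,.055,.080)); print('stem',rect(P,lo,hi,.082,.10))
save('w2',cv2.resize(a[120:230,220:320],None,fx=5,fy=5,interpolation=cv2.INTER_CUBIC))
E
python3 go.py 564.9 -168 120
```

```text
t 6.75 pos [ 564.2 -169.   123.1] yaw of y 89.96 z [ 0.0332 -0.0157 -0.9993] F [ 0.4  1.1 -1.4] w 0.207
tool shift mm [-0.6  1.1  3.1]
[ 0.56402262 -0.1690117   0.12297334]
foot (76, array([ 561.1, -169.9]), array([33.8, 12.4]), 2.5, 'med', array([ 561.1, -171.8,   71.7]))
stem (13, array([ 561.6, -170.1]), array([3.8, 7.1]), 18.4, 'med', array([ 561. , -171.1,   89.1]))
t 6.8 pos [ 564. -169.  123.] yaw of y 89.95 z [ 0.0328 -0.0156 -0.9993] F [-0.  -0.3 -1.2] w 0.204
tool shift mm [-0.8  1.1  3. ]
```

View pics/w2.png

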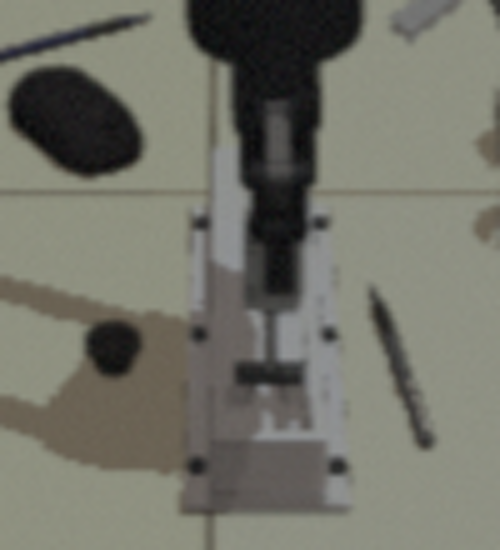

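>>> step_arm([
  [-0.3,1.5,6,0],
  [0.2,0.2,8,0],
  [0.2,0.2,8,0],
  [0,0,0,0],
])

```text
time: 7.2
tool_pos: [0.5646, -0.1684, 0.0994]
tool_rot: [0.017, 0.001, 1.0, -0.008]
contact_force: [0.3, 0.2, 0.1]
gripper_width: 0.202
```

```bash
python3 go.py 564.8 -167.5 85
```

```text
t 7.2 pos [ 564.6 -168.4   99.4] yaw of y 89.87 z [ 0.0332 -0.0161 -0.9993] F [0.3 0.2 0.1] w 0.202
tool shift mm [ 0.2  1.1 14.4]
```

>>> step_arm([
  [0,0.8,7,0],
  [0.1,0.1,6,0],
  [0,0,2,0],
  [0,0,2,0],
  [0,0,0,0],
])

```text
time: 7.7
tool_pos: [0.5649, -0.1677, 0.0804]
tool_rot: [0.016, 0.001, 1.0, -0.008]
contact_force: [0.2, -0.3, 0.0]
gripper_width: 0.202
```

```bash
python3 go.py 564.8 -167.5 78
```

```text
t 7.7 pos [ 564.9 -167.7   80.4] yaw of y 89.87 z [ 0.0327 -0.0159 -0.9993] F [ 0.2 -0.3  0. ] w 0.202
tool shift mm [0.2 0.2 2.4]
```

>>> step_arm([
  [0,0,2,0],
  [0,0,1.5,0],
  [0,0,0,0],
  [0,0,0,0],
])

```text
time: 8.1
tool_pos: [0.5657, -0.1681, 0.0787]
tool_rot: [0.017, 0.001, 1.0, -0.008]
contact_force: [-1.5, 0.5, 1.5]
gripper_width: 0.2
```

```bash
python3 go.py 564.8 -167.5 77
```

```text
t 8.1 pos [ 565.7 -168.1   78.7] yaw of y 89.87 z [ 0.0336 -0.0165 -0.9993] F [-1.5  0.5  1.5] w 0.2
tool shift mm [0.9 0.6 1.7]
```

>>> step_arm([
  [1,0,2,0],
  [0,0,1.5,0],
  [0,0,0,0],
])

```text
time: 8.4
tool_pos: [0.5657, -0.1682, 0.0763]
tool_rot: [0.018, 0.001, 1.0, -0.008]
contact_force: [-0.6, 0.6, 3.3]
gripper_width: 0.205
```

```bash
python3 go.py 564.8 -167.5 77
```

```text
t 8.4 pos [ 565.7 -168.2   76.3] yaw of y 89.87 z [ 0.036  -0.0168 -0.9992] F [-0.6  0.6  3.3] w 0.205
tool shift mm [ 0.9  0.7 -0.7]
```

>>> step_arm([
  [1,5,0,0],
  [0.5,6,0,0],
  [0,6,0,0],
  [0,6,0,0],
])

```text
time: 8.8
tool_pos: [0.5659, -0.1465, 0.0775]
tool_rot: [0.02, 0.001, 1.0, -0.011]
contact_force: [0.9, -1.2, 2.4]
gripper_width: 0.205
```

```bash
python3 go.py 564.8 -85 77
```

```text
t 8.8 pos [ 565.9 -146.5   77.5] yaw of y 89.82 z [ 0.0409 -0.0227 -0.9989] F [ 0.9 -1.2  2.4] w 0.205
tool shift mm [ 1.2 61.5 -0.9]
```

>>> step_arm([
  [2,6,0.5,0],
  [1,6,0.5,0],
  [0.5,7,0.5,0],
  [0.5,7,0.5,0],
])

```text
time: 9.2
tool_pos: [0.5627, -0.1185, 0.0755]
tool_rot: [0.022, 0.001, 1.0, -0.012]
contact_force: [-0.4, -2.3, 3.5]
gripper_width: 0.202
```

```bash
python3 go.py 564.8 -85 77
```

```text
t 9.2 pos [ 562.7 -118.5   75.5] yaw of y 89.88 z [ 0.0434 -0.0244 -0.9988] F [-0.4 -2.3  3.5] w 0.202
tool shift mm [-2.1 33.5 -2.3]
```

>>> step_arm([
  [-1.5,7,0,0],
  [-0.5,7,0,0],
  [-0.3,7,0,0],
  [-0.3,7,0,0],
])

```text
time: 9.6
tool_pos: [0.5652, -0.0874, 0.0749]
tool_rot: [0.021, 0.001, 1.0, -0.012]
contact_force: [-0.1, -1.6, 3.5]
gripper_width: 0.202
```

```bash
python3 go.py 564.5 -80 75
```

```text
t 9.6 pos [565.2 -87.4  74.9] yaw of y 89.88 z [ 0.0424 -0.0233 -0.9988] F [-0.1 -1.6  3.5] w 0.202
tool shift mm [ 0.7  7.4 -0.3]
```

>>> step_arm([
  [0.3,5,0.5,0],
  [0,4,0,0],
  [0,3,0,0],
  [0,3,0,0],
])

```text
time: 10.0
tool_pos: [0.5652, -0.0709, 0.0743]
tool_rot: [0.021, 0.0, 1.0, -0.012]
contact_force: [-0.4, -2.7, 4.2]
gripper_width: 0.202
```

>>> step_arm([
  [0,3,0,0],
  [0,3,0,0],
])

```text
time: 10.2
tool_pos: [0.5652, -0.0646, 0.074]
tool_rot: [0.021, 0.001, 1.0, -0.012]
contact_force: [0.7, -0.5, -1.4]
gripper_width: 0.202
```

Fz dropped from 4.2 N to about zero, so the foot is probably in the notch. I'll press down gently to confirm.

>>> step_arm([
  [0,0,1,0],
  [0,0,1,0],
])

```text
time: 10.4
tool_pos: [0.5639, -0.0632, 0.07]
tool_rot: [0.02, 0.001, 1.0, -0.011]
contact_force: [0.6, -1.0, 1.4]
gripper_width: 0.2
```

```bash
python3 go.py 564.5 -65 70
```

```text
t 10.4 pos [563.9 -63.2  70. ] yaw of y 89.91 z [ 0.0399 -0.0216 -0.999 ] F [ 0.6 -1.   1.4] w 0.2
tool shift mm [-0.6 -1.8  0.1]
```

>>> step_arm([
  [0,-1,0,0],
  [0,0,0,0],
])

```text
time: 10.6
tool_pos: [0.5637, -0.0635, 0.0694]
tool_rot: [0.02, 0.001, 1.0, -0.01]
contact_force: [-0.8, -0.8, 2.0]
gripper_width: 0.203
```

>>> step_arm([
  [0,0,0,0],
  [0,0,0,0],
  [0,0,0,0],
  [0,0,0,0],
], claw=70)

```text
time: 11.0
tool_pos: [0.5622, -0.0633, 0.0679]
tool_rot: [0.018, 0.001, 1.0, -0.009]
contact_force: [-1.0, 0.5, 0.4]
gripper_width: 0.7
```

```bash
python3 go.py 564.5 -65 70
python3 - <<'E'
from h import *
a,d=grab_frame('side');save('r1',cv2.resize(a[90:240,210:330],None,fx=4,fy=4,interpolation=cv2.INTER_CUBIC))
E
```

```text
t 11.0 pos [562.2 -63.3  67.9] yaw of y 89.87 z [ 0.0358 -0.0187 -0.9992] F [-1.   0.5  0.4] w 0.7
tool shift mm [-2.4 -1.8 -2. ]
```

View pics/r1.png

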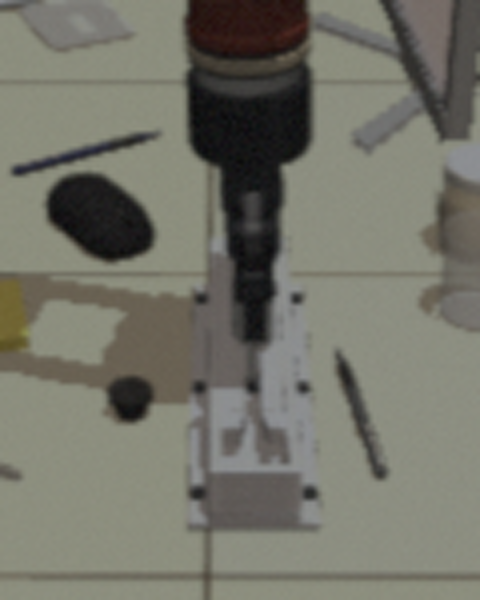

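The picture shows the open fingers over the slot, with the near finger hiding the probe. I'll retreat straight up and then look.

>>> step_arm([
  [0,0,-10,0],
  [0,0,-20,0],
  [0,0,-35,0],
  [0,0,-45,0],
  [0,0,-45,0],
  [40,0,0,0],
  [40,0,0,0],
  [40,0,0,0],
])

```text
time: 11.85
tool_pos: [0.4363, -0.0604, 0.2315]
tool_rot: [0.02, 0.0, 1.0, -0.01]
contact_force: [0.3, 0.0, 0.9]
gripper_width: 0.696
```

Run:
```python
from h import *
lo=np.array([.53,-.09]);hi=np.array([.60,-.03])
for n in('top','side'):
    a,d=grab_frame(n);P=cloud(n,d)
    print(n,'handle top',rect(P,lo,hi,.100,.115)); print('handle',rect(P,lo,hi,.062,.098))
    save('e_'+n,cv2.resize(a[90:240,210:330] if n=='side' else a[100:280,140:380],None,fx=3,fy=3,interpolation=cv2.INTER_CUBIC))
print(state())
```

```text
top handle top (61, array([560.1, -65.3]), array([16.1, 25.5]), 88.4, 'med', array([558.8, -65.1, 108. ]))
handle (15, array([555.2, -70.9]), array([13.2, 29.6]), 52.2, 'med', array([549.6, -74.2,  86. ]))
side handle top (58, array([561.8, -66.6]), array([24. , 17.4]), 2.9, 'med', array([561.6, -69.6, 106.7]))
handle (122, array([558.6, -70.3]), array([13.7, 29.7]), 65.7, 'med', array([560.7, -72.9,  79.9]))
{'time': 11.95, 'joint_pos': array([-0.30264562, -0.45423817,  2.05201485, -0.00761463,  1.5016439 ,
       -1.87149538]), 'joint_vel': array([ 0.01018421,  0.09301756, -0.07527813,  0.0094944 , -0.06699434,
        0.01753178]), 'joint_efforts': array([ -0.15366137, -20.44988036, -37.59202123,  -0.09814502,
         0.19421493,  -0.09341409]), 'tool_pos': array([ 0.43364344, -0.05989112,  0.22979924]), 'tool_rot': array([ 1.90022608e-02,  7.90128695e-04,  9.99770156e-01, -9.89568905e-03]), 'contact_force': array([0.50893765, 0.64412254, 0.24953118]), 'ft_torque': array([ 0.01226611, -0.01261578, -0.01679492]), 'gripper_width': 0.6977051688138077}
```

View pics/e_side.png

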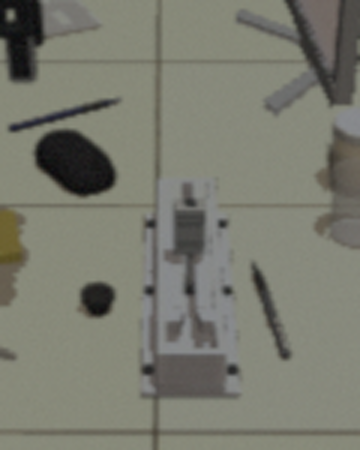

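The side view shows the probe upright and free in the slot at about crop (190,230), i.e. side (273,167). Its top is at z≈107 mm, which matches the foot on the notch floor; on the ledge it would be 116 mm. The stopper and pen look unmoved.

```bash
python3 -c "
from plant import *
print(job_done())"
```

```text
the job is handed in; nothing more can be done
None
```

The probe is standing upright in the hidden notch, let go, and I have handed the job in. It took about 12 s of the 42 s.

- **What I did:** I lifted the probe out of its stand, turned it about 11.5° to line up with the rail, and let the foot down through the window onto the ledges. I then drew it along under 2.4–4.2 N of downward force. About 103 mm past the window the force fell to about zero. A gentle push down then met resistance about 9 mm lower, at notch-floor height.
- **Last checks:** The handle top stands at z≈107 mm, matching the expected 107 mm for the notch floor; on the ledges it would be 116 mm. It is centred within about 1.5 mm of the rail's middle line, at about rail y = −8 mm. The gripper is open and clear, and the force reading is only noise. The highest wrist reading I saw against the rail was about 5 N; these were taken at the end of each call, so brief peaks would not show.
- **What was less certain:**
  - The tool tilted slowly, ending about 0.04 rad off vertical. The probe was gripped late in that drift, so it should have changed tilt by only about 0.01 rad; I did not measure its final angle directly.
  - The two cameras differ by about 1–2 mm, within their stated accuracy.
  - The stopper and pen looked unmoved in the last picture. I did not re-measure any of the small things, and the vial and the whole beaker were not in that picture.

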